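# Find the tub lid that rocks and press it home

## Robot

A 6-joint arm with a two-finger parallel gripper is mounted at the origin on the work surface. World frame = base frame: x ahead of the robot, y to its left, z up, the work surface at z = 0. Lengths are in mm, angles in rad, forces in N, time in s.
With the tool pointing down it reaches from about 375 to 975 mm from the base axis. Payload 3.8 kg.
Tool frame: the origin (TCP) lies at the very end of the fingers, on their centre line; the grasp point (between the pads) lies 19 mm behind it (arm.tcp_to_grasp is the z of the grasp point in the tool frame, in mm); z points along the fingers, y is the line along which they close (so a half turn about z gives the same grasp; the last joint's range is limited). The gripper opens to 88 mm and grips with 3 to 60 N. Pads are 18 mm wide; open, the fingers measure 123 mm over their backs; the gripper's body (75 mm by 187 mm) begins 45 mm behind the grasp point.
Start: joints at [-1.359, 0.264, 1.604, -0, 1.274, -0.037], TCP at [166.207, -654.212, 238.706] pointing down, gripper open.
Joint ranges: [-2.63, 2.63], [-0.94, 2.18], [0.31, 2.57], [-1.31, 4.45], [0, 2.66], [-2.55, 2.55]. Speed limits (rad/s): [2.57, 2.57, 3.14, 3.14, 3.14, 3.14].

## Interface

Orientations are given as a rotation vector (axis times angle).
In Python, from rig import arm gives the robot as it stands.
- The arm moves only by the shell command python3 -m creep 'ROWS' [FORCE]. ROWS is a JSON object of lists of equal length, an entry for each row: "offset": the shift along the tool's x, y, z in m, a list of three; "turn": the turn, a rotation vector about the tool's x, y, z in rad, a list of three; "gripper": the gripper command: -1 is shut, 1 is fully open, values between are in proportion. A call has 1 to 20 rows; each row is the pose to reach, as a shift and turn from the pose commanded when the call began, along the tool's axes at that moment; what a row does not reach only later rows make up. A row lasts 1/10 s, in which the tool goes at most 50 mm and 8.59 degrees, less where a joint would pass 70% of its speed; a pose out of reach is approached as far as the arm can. A call with a gripper value outside its range is refused whole. The fingers move at their own pace and stop on an object; FORCE is the grip in N (left out, the last holds). Time passes only in rows, so rows that repeat a pose let the fingers close. It gives the time, the measured TCP pose, the force, the opening and the grip force at its end, in the units of the state.
- arm.get_state(): the state, without advancing time (a new reading comes with each control period).
- arm.read_camera(name): name is "scene" or "top" or "wrist"; returns a dict with "frame" (420x560x3 uint8, red, green, blue), "depth" (420x560 float32, mm along the optical axis (not along the pixel's ray), 0 where there is no reading), "fx", "fy", "cx", "cy" (pixels), "k1" (the pictures are not rectified: a ray, as slopes to the right and down, at radius r is drawn at 1 + k1 r^2 times it, then the intrinsics apply), "R" (3x3) and "t" (3): a world point X has camera coordinates R X + t. Camera axes: x right, y down, z forward; pixel columns grow to the right and rows downward; lengths in mm; the calibration is good to about 2 mm. A picture is of the moment at which its call begins.
- arm.close_job(): hands the job in; it is judged then, once.
The state is a dict: "t": time; "q": joint angles; "dq": joint speeds; "tau": joint torques, N m; "tcp_pos": TCP position; "tool_rot": TCP orientation; "ft_force": force on the tool from outside, world axes, zero at the start; "ft_torque": the same for the moment, N m; "opening": opening from 0.0 (shut) to 1.0 (fully open); "grip_force": force on a finger pad.
Only numpy, scipy, OpenCV 4.12 (cv2) and the standard library are available. Lean on these libraries where they do the work, as an engineer would, in place of code of your own. Each camera call takes 0.05 s, during which the arm holds its last target. There are 200 camera calls.

## Task

Five identical lidded tubs stand in the black tray, and one lid has not been pushed on properly. Press down with a fingertip on the edge of one lid after another until you find the one that rocks, then press down on the middle of that lid until it is fully home. Do not pull any lid up, and leave the bottle, the jug and the small case where they stand.

Things in the scene. Friction and masses are not known exactly. Their poses are not given: they have to be found in the camera images.
- tray: black shallow tray, 220 x 340 mm, rim 26 mm high, fixed; origin under its centre, x along its short side, y along its long side, z up. In it stand five identical fixed white round tubs (76 mm diameter) with grey flat lids (84 mm diameter, skirt 18 mm deep): three at tray x = -46 mm, two at x = +46 mm
- place_1 (a point): middle of one tub, on the tray floor 14 mm above the table, z up. The lid's middle is straight above it: all lid tops are level and 72 to 80 mm above the table at the start; each tub stands at its own height, so height does not tell which lid is loose. Firm lids give evenly, less than 3 mm. Any of the five may be loose
- place_2 (a point): the same for tub place 2
- place_3 (a point): the same for tub place 3
- place_4 (a point): the same for tub place 4
- place_5 (a point): the same for tub place 5
- rock_x (a joint): tilt (rad) of the loose lid, wherever it is, about a level axis through its middle: 0 at the start, up to about 0.12 either way while its edge is pressed (1 to 2 N, 30 mm from the middle, drops that edge 4 to 5 mm); springs back when let go. The axes of rock_x and rock_y are square to each other, turned by an unknown angle about the vertical
- rock_y (a joint): the same about the second level axis
- seat (a joint): how far (m) the loose lid is pushed on, straight down: 0 at the start, about 0.005 fully home. It moves against about 8 N of friction when its middle is pressed, and stays where it is left; a light press on the edge only rocks it, a hard one (over 10 N) also pushes it on a little. Negative: pulled up. Once home it no longer rocks
- sanitiser: bystander: loose green pump bottle, 60 mm diameter, 149 mm high; origin under its centre, z up
- jug: bystander: loose clear jug with a handle on its +y side, 104 mm diameter, 140 mm high; origin under its centre, z up
- case: bystander: loose small black case with an orange band, 45 x 100 x 30 mm, left of the tray as the robot sees it; origin under its centre

How it is judged (in metres and radians):
On the way, in this order (a step that is already met when the one before it is completed fails the run):
1. the loose lid has been rocked by pressing its edge (tilted by more than 0.06 rad about either axis) (value of joint seat below 0.003 m and (value of joint any of rock_x, rock_y above 0.06 rad or value of joint any of rock_x, rock_y below -0.06 rad)), for 0.1 s.
2. the loose lid is pressed fully home (pushed on by more than 4 mm of 5) (value of joint seat above 0.004 m), for 0.2 s.
At the end, for the whole second after the job is handed in: The lid that rocked is pushed on by more than 4 mm of its 5 mm and level within 0.03 rad; the bottle, jug and case stand upright within 20 mm of where they were (value of joint seat above 0.004 m and value of joint rock_x between -0.03 and 0.03 rad and value of joint rock_y between -0.03 and 0.03 rad and distance of each of sanitiser, jug, case from where it was at the start of the episode below 0.02 m and angle between each of sanitiser, jug, case's own z axis and vertical below 0.2 rad); the robot touches nothing.
It fails at once if the loose lid is pulled up by more than 4 mm (value of joint seat below -0.004 m).
It fails at once if the bottle is moved by more than 30 mm, lifted or tipped (distance of sanitiser from where it was at the start of the episode above 0.03 m or angle between sanitiser's own z axis and vertical above 0.4 rad or height (world z) of sanitiser above 0.012 m).
It fails at once if the jug is moved by more than 30 mm, lifted or tipped (distance of jug from where it was at the start of the episode above 0.03 m or angle between jug's own z axis and vertical above 0.4 rad or height (world z) of jug above 0.012 m).
It fails at once if the case is moved by more than 30 mm, lifted or tipped (distance of case from where it was at the start of the episode above 0.03 m or angle between case's own z axis and vertical above 0.4 rad or height (world z) of case above 0.012 m).
It also fails if it takes over 51 s, if anything falls off the work surface, if the arm or the gripper's body presses on something with over 40 N, if the wrist force passes 120 N, or if a joint passes its speed limit or range.

## Working session

There is one attempt and no reset: what is moved stays moved. The work goes in short steps, Python scripts to look and compute and a shell command to move; the robot and the scene stay as the last step left them, time stands still between calls to the robot, and variables do not carry over. Pictures are saved under pics/ and viewed, at most 10 in all, crops included, and the job is handed in when it is done.

```bash
mkdir -p pics; ls
cat > h.py <<'E'
import numpy as np,cv2
from rig import arm
def pix(c,u,v,z=None):
    # world point of pixel; z: intersect height, else depth
    x=(u-c['cx'])/c['fx'];y=(v-c['cy'])/c['fy'];k=c['k1'];a,b=x,y
    for _ in range(20):
        s=1+k*(a*a+b*b);a,b=x/s,y/s
    R=np.array(c['R']);t=np.array(c['t']);d=R.T@np.array([a,b,1]);o=-R.T@t
    if z is None: return o+d*c['depth'][int(v),int(u)]
    return o+d*(z-o[2])/d[2]
E
python3 - <<'E'
from h import *
import pickle
for n in ("scene","top"):
    c=arm.read_camera(n);pickle.dump(c,open(n+'.pkl','wb'))
    cv2.imwrite(f'pics/{n}.png',cv2.resize(c['frame'][:,:,::-1],(800,600)))
print(arm.get_state())
E
```

```text
pics
{'t': 0.1, 'q': array([-1.35890349e+00,  2.64629059e-01,  1.60519416e+00, -3.27140588e-05,
        1.27369371e+00, -3.68927584e-02]), 'dq': array([ 0.00036198, -0.00266726, -0.00359128,  0.00125795, -0.00131572,
       -0.00042742]), 'tau': array([ 3.38539448e-04, -5.03616214e+01, -3.58072579e+01,  7.31431064e-02,
        2.33200088e-02, -5.54305632e-05]), 'tcp_pos': array([ 166.06557093, -653.61409714,  237.56873009]), 'tool_rot': array([-3.11541687e+00, -3.89561921e-01,  3.12887305e-04]), 'ft_force': array([ 0.30324445, -0.42459584, -0.42532587]), 'ft_torque': array([-0.00569722, -0.00806292, -0.02501629]), 'grip_force': 0.0, 'opening': 1.0058543917880696}
```

View pics/top.png

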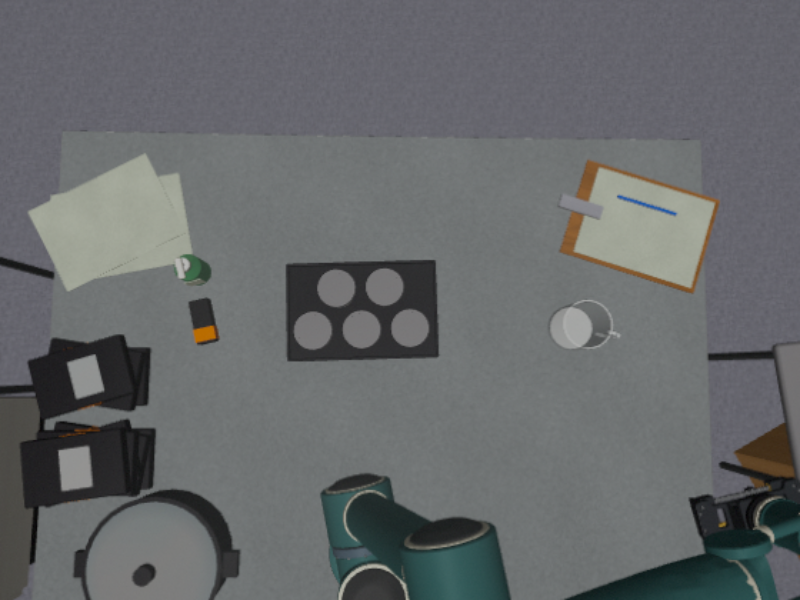

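View pics/scene.png

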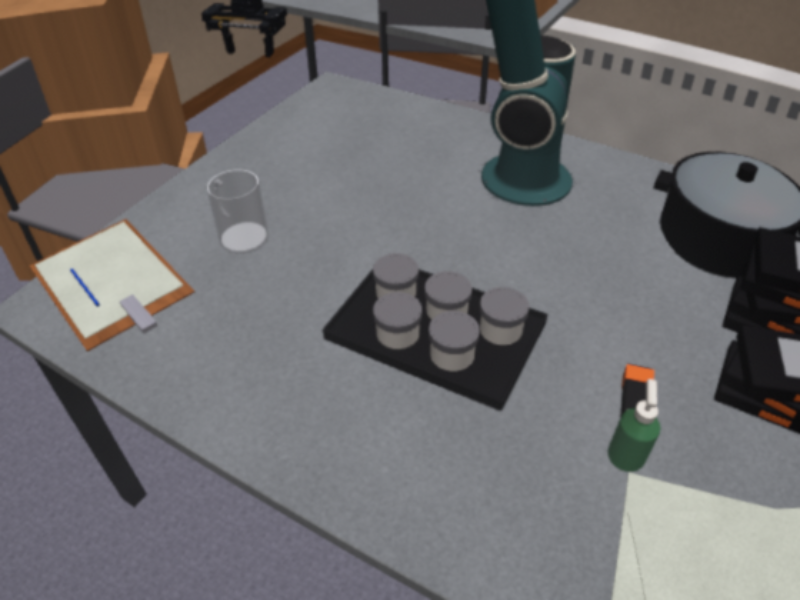

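The top view shows five lids at about (313,330), (362,329), (410,328), (336,288) and (385,287). The jug is at (583,325), the bottle at (192,268) and the case at (203,321).

Run:
```python
from h import *
import pickle
c=pickle.load(open('top.pkl','rb'))
for u,v in [(313,330),(362,329),(410,328),(336,288),(385,287),(192,268),(203,321),(572,328),(600,325)]:
    u*=.7;v*=.7
    d=np.median([pix(c,u+i,v+j)[2] for i in(-4,0,4) for j in (-4,0,4)])
    print(pix(c,u,v).round(),round(d,1),pix(c,u,v,76).round(1))
for u,v in [(287,265),(435,261),(438,356),(289,360)]: print(pix(c,u*.7,v*.7,26).round(1))
from scipy.spatial.transform import Rotation as R
print(R.from_rotvec(arm.get_state()['tool_rot']).as_matrix().round(3))
```

```text
[484. 144.  76.] 80.1 [484.1 144.3  76. ]
[488.  38.  71.] 74.0 [487.3  37.5  76. ]
[491. -67.  76.] 74.6 [490.6 -67.4  76. ]
[577.  96.  76.] 79.9 [576.9  95.9  76. ]
[581. -12.  74.] 74.9 [580.3 -11.7  76. ]
[614. 404. 102.] 101.8 [617.6 411.9  76. ]
[504. 396.  30.] 28.8 [501.4 383.6  76. ]
[ 499. -441.    3.] 4.2 [ 494.3 -421.8   76. ]
[ 502. -487.   64.] 71.9 [ 501.5 -483.1   76. ]
[634.4 212.3  26. ]
[ 647.4 -124.8   26. ]
[ 431.1 -132.4   26. ]
[419.  202.3  26. ]
[[ 0.969  0.246 -0.   ]
 [ 0.246 -0.969  0.002]
 [ 0.    -0.002 -1.   ]]
```

```bash
python3 -m creep '{"offset":[[0.426,-0.497,0.1],[0.426,-0.497,0.1],[0.426,-0.497,0.1],[0.426,-0.497,0.1],[0.426,-0.497,0.1],[0.426,-0.497,0.1],[0.426,-0.497,0.1],[0.426,-0.497,0.1],[0.426,-0.497,0.1],[0.426,-0.497,0.1],[0.426,-0.497,0.1],[0.426,-0.497,0.1],[0.426,-0.497,0.1],[0.426,-0.497,0.1],[0.426,-0.497,0.1],[0.426,-0.497,0.1]],"turn":[[0,0,0.248],[0,0,0.248],[0,0,0.248],[0,0,0.248],[0,0,0.248],[0,0,0.248],[0,0,0.248],[0,0,0.248],[0,0,0.248],[0,0,0.248],[0,0,0.248],[0,0,0.248],[0,0,0.248],[0,0,0.248],[0,0,0.248],[0,0,0.248]],"gripper":[-1,-1,-1,-1,-1,-1,-1,-1,-1,-1,-1,-1,-1,-1,-1,-1]}' 10
python3 - <<'E'
from h import *
c=arm.read_camera('wrist')
cv2.imwrite('pics/w1.png',cv2.resize(c['frame'][:,:,::-1],(800,600)))
s=arm.get_state();print(s['t'],s['tcp_pos'],s['tool_rot'],s['ft_force'],s['q'])
E
```

```text
t: 1.7
tcp_pos: [456.2, -68.2, 138.5]
tool_rot: [3.141, 0.002, -0.001]
ft_force: [-0.5, -0.3, 0.7]
opening: 0.005
grip_force: 0.0
1.75 [456.19937408 -68.75390475 138.68192938] [ 3.14102952e+00 -3.16131379e-05 -8.46373735e-04] [-0.62010122 -0.33424505  0.05840782] [-2.03094990e-01 -5.66307453e-02  2.15043563e+00 -7.61827624e-04
  1.04820218e+00  1.36810185e+00]
```

View pics/w1.png

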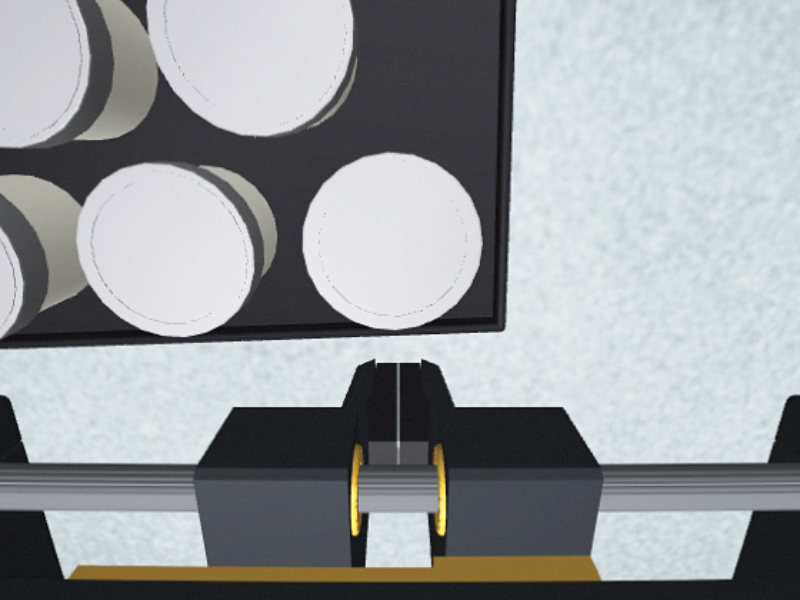

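Lid 3 is centred at about (393,241), the fingers are at (398,365), and the lid below them is unobstructed.

Run:
```python
from h import *
c=arm.read_camera('wrist')
for u,v in [(393,241),(303,241),(482,241),(393,153),(393,328),(166,250)]:
    print(pix(c,u*.7,v*.7).round(1), pix(c,u*.7,v*.7,75).round(1))
```

```text
[495.7 -66.6  73.9] [495.9 -66.6  75. ]
[495.5 -25.1  72.6] [496.  -25.6  75. ]
[ 483.5 -118.5   13.1] [ 496.  -107.1   75. ]
[534.2 -66.7  72.7] [534.3 -66.7  75. ]
[452.7 -66.5  73.4] [453.3 -66.5  75. ]
[491.4  38.7  73.1] [491.8  37.7  75. ]
```

```bash
python3 -m creep '{"offset":[[0.004,0,0.04],[0.004,0,0.06],[0.004,0,0.063],[0.004,0,0.063]]}' ; python3 -m creep '{"offset":[[0,0,0.001],[0,0,0.002],[0,0,0.002]]}'; python3 -m creep '{"offset":[[0,0,0.001],[0,0,0.001]]}'
```

```text
$: bad value
$: bad value
$: bad value
```

Gripper rows are required too.

```bash
python3 -m creep '{"offset":[[0.004,0,0.04],[0.004,0,0.06],[0.004,0,0.063],[0.004,0,0.063]],"turn":[[0,0,0],[0,0,0],[0,0,0],[0,0,0]],"gripper":[-1,-1,-1,-1]}' ; python3 -m creep '{"offset":[[0,0,0.001],[0,0,0.002],[0,0,0.002]],"turn":[[0,0,0],[0,0,0],[0,0,0]],"gripper":[-1,-1,-1]}'; python3 -m creep '{"offset":[[0,0,0.001],[0,0,0.001]],"turn":[[0,0,0],[0,0,0]],"gripper":[-1,-1]}'
```

```text
t: 2.2
tcp_pos: [460.0, -68.7, 75.6]
tool_rot: [-3.141, 0.002, 0.002]
ft_force: [0.1, 0.0, 0.4]
opening: 0.007
grip_force: 0.0
t: 2.5
tcp_pos: [461.5, -67.9, 74.7]
tool_rot: [3.141, 0.001, 0.003]
ft_force: [-0.5, 0.4, -0.0]
opening: 0.007
grip_force: 0.0
t: 2.7
tcp_pos: [461.4, -67.7, 73.3]
tool_rot: [3.141, 0.002, 0.002]
ft_force: [1.1, -0.7, 2.1]
opening: 0.007
grip_force: 1.0
```

```bash
python3 -m creep '{"offset":[[0,0,0.001],[0,0,0.001]],"turn":[[0,0,0],[0,0,0]],"gripper":[-1,-1]}';python3 -m creep '{"offset":[[0,0,0.001],[0,0,0.001]],"turn":[[0,0,0],[0,0,0]],"gripper":[-1,-1]}'
```

```text
t: 2.9
tcp_pos: [461.4, -67.8, 72.4]
tool_rot: [3.141, 0.002, 0.002]
ft_force: [-0.8, -0.3, 4.6]
opening: 0.007
grip_force: 2.7
t: 3.1
tcp_pos: [461.5, -67.7, 71.7]
tool_rot: [3.141, 0.002, 0.002]
ft_force: [-2.5, 0.2, 8.4]
opening: 0.007
grip_force: 4.1
```

Lid 3 is firm at about 3.5 N/mm. Next is lid 2.

```bash
python3 -m creep '{"offset":[[0,0,-0.025],[-0.004,-0.05,-0.025],[-0.004,-0.1,-0.025],[-0.004,-0.106,-0.012],[-0.004,-0.106,-0.008],[-0.004,-0.106,-0.008]],"turn":[[0,0,0],[0,0,0],[0,0,0],[0,0,0],[0,0,0],[0,0,0]],"gripper":[-1,-1,-1,-1,-1,-1]}' ; for i in 1 ; do python3 -m creep '{"offset":[[0,0,0.001],[0,0,0.003],[0,0,0.003]],"turn":[[0,0,0],[0,0,0],[0,0,0]],"gripper":[-1,-1,-1]}'; python3 -m creep '{"offset":[[0,0,0.001],[0,0,0.002],[0,0,0.002]],"turn":[[0,0,0],[0,0,0],[0,0,0]],"gripper":[-1,-1,-1]}'; done
```

```text
t: 3.7
tcp_pos: [455.2, 37.9, 77.2]
tool_rot: [3.141, 0.002, -0.005]
ft_force: [-0.8, 0.5, 0.2]
opening: 0.006
grip_force: 0.0
t: 4.0
tcp_pos: [456.7, 37.4, 75.6]
tool_rot: [3.141, -0.001, -0.0]
ft_force: [0.4, 0.3, 0.1]
opening: 0.009
grip_force: 0.0
t: 4.3
tcp_pos: [456.6, 38.2, 73.7]
tool_rot: [3.142, 0.001, -0.0]
ft_force: [-0.4, -0.1, 1.0]
opening: 0.006
grip_force: 0.0
```

```bash
python3 -m creep '{"offset":[[0,0,0.001],[0,0,0.001]],"turn":[[0,0,0],[0,0,0]],"gripper":[-1,-1]}';python3 -m creep '{"offset":[[0,0,0.001],[0,0,0.001]],"turn":[[0,0,0],[0,0,0]],"gripper":[-1,-1]}';python3 -m creep '{"offset":[[0,0,0.001],[0,0,0.001]],"turn":[[0,0,0],[0,0,0]],"gripper":[-1,-1]}'
```

```text
t: 4.5
tcp_pos: [456.8, 38.3, 72.8]
tool_rot: [3.141, 0.001, 0.0]
ft_force: [0.4, -0.4, 2.1]
opening: 0.002
grip_force: 0.5
t: 4.7
tcp_pos: [456.8, 38.4, 72.0]
tool_rot: [3.141, 0.002, 0.0]
ft_force: [-1.6, 0.0, 4.0]
opening: 0.008
grip_force: 2.0
t: 4.9
tcp_pos: [456.9, 38.4, 71.3]
tool_rot: [3.141, 0.001, 0.0]
ft_force: [-2.7, -2.1, 6.9]
opening: 0.007
grip_force: 3.5
```

Lid 2 is firm too. Next is lid 1.

```bash
python3 -m creep '{"offset":[[0,0,-0.03],[-0.004,-0.05,-0.03],[-0.004,-0.1,-0.03],[-0.004,-0.106,-0.018],[-0.004,-0.106,-0.013],[-0.004,-0.106,-0.013]],"turn":[[0,0,0],[0,0,0],[0,0,0],[0,0,0],[0,0,0],[0,0,0]],"gripper":[-1,-1,-1,-1,-1,-1]}' ; python3 -m creep '{"offset":[[0,0,0.001],[0,0,0.002],[0,0,0.002]],"turn":[[0,0,0],[0,0,0],[0,0,0]],"gripper":[-1,-1,-1]}'; python3 -m creep '{"offset":[[0,0,0.001],[0,0,0.002],[0,0,0.002]],"turn":[[0,0,0],[0,0,0],[0,0,0]],"gripper":[-1,-1,-1]}'
```

```text
t: 5.5
tcp_pos: [450.9, 143.5, 81.9]
tool_rot: [3.14, 0.002, -0.006]
ft_force: [-0.3, 0.7, -0.9]
opening: 0.004
grip_force: 0.0
t: 5.8
tcp_pos: [452.7, 143.5, 81.7]
tool_rot: [3.142, -0.001, -0.0]
ft_force: [-0.2, 0.1, 0.6]
opening: 0.007
grip_force: 0.0
t: 6.1
tcp_pos: [452.9, 144.1, 79.9]
tool_rot: [3.141, 0.001, 0.001]
ft_force: [0.0, -0.6, 1.0]
opening: 0.003
grip_force: 0.6
```

```bash
python3 -m creep '{"offset":[[0,0,0.001],[0,0,0.001]],"turn":[[0,0,0],[0,0,0]],"gripper":[-1,-1]}';python3 -m creep '{"offset":[[0,0,0.001],[0,0,0.001]],"turn":[[0,0,0],[0,0,0]],"gripper":[-1,-1]}';python3 -m creep '{"offset":[[0,0,0.001],[0,0,0.001]],"turn":[[0,0,0],[0,0,0]],"gripper":[-1,-1]}'
```

```text
t: 6.3
tcp_pos: [452.9, 144.2, 79.1]
tool_rot: [3.141, 0.002, 0.001]
ft_force: [0.0, -1.8, 4.0]
opening: 0.007
grip_force: 2.1
t: 6.5
tcp_pos: [452.9, 144.2, 78.3]
tool_rot: [3.141, 0.002, 0.001]
ft_force: [-1.6, -3.1, 6.7]
opening: 0.006
grip_force: 3.6
t: 6.7
tcp_pos: [452.9, 144.2, 77.7]
tool_rot: [3.141, 0.002, 0.001]
ft_force: [-2.0, -2.1, 10.0]
opening: 0.006
grip_force: 4.9
```

Lid 1 is firm. Next is lid 4, pressed on its far edge.

```bash
python3 -m creep '{"offset":[[0,0,-0.03],[0.045,0.015,-0.03],[0.09,0.03,-0.03],[0.135,0.045,-0.03],[0.159,0.048,-0.02],[0.159,0.048,-0.008],[0.159,0.048,-0.007]],"turn":[[0,0,0],[0,0,0],[0,0,0],[0,0,0],[0,0,0],[0,0,0],[0,0,0]],"gripper":[-1,-1,-1,-1,-1,-1,-1]}' ; python3 -m creep '{"offset":[[0,0,0.001],[0,0,0.002],[0,0,0.002]],"turn":[[0,0,0],[0,0,0],[0,0,0]],"gripper":[-1,-1,-1]}'; python3 -m creep '{"offset":[[0,0,0.001],[0,0,0.002],[0,0,0.002]],"turn":[[0,0,0],[0,0,0],[0,0,0]],"gripper":[-1,-1,-1]}'; python3 -m creep '{"offset":[[0,0,0.001],[0,0,0.001]],"turn":[[0,0,0],[0,0,0]],"gripper":[-1,-1]}'
```

```text
t: 7.4
tcp_pos: [609.0, 96.4, 80.6]
tool_rot: [3.141, 0.001, -0.009]
ft_force: [-1.0, -1.0, 0.4]
opening: 0.008
grip_force: 0.0
t: 7.7
tcp_pos: [610.7, 97.0, 82.0]
tool_rot: [-3.141, -0.002, -0.0]
ft_force: [-1.0, 0.5, -0.2]
opening: 0.004
grip_force: 0.0
t: 8.0
tcp_pos: [611.5, 96.6, 79.9]
tool_rot: [-3.142, -0.001, -0.0]
ft_force: [0.0, 0.1, -0.1]
opening: 0.004
grip_force: 0.0
t: 8.2
tcp_pos: [611.6, 96.5, 78.6]
tool_rot: [3.142, 0.001, -0.0]
ft_force: [1.1, 0.5, -0.4]
opening: 0.006
grip_force: 0.0
```

```bash
python3 -m creep '{"offset":[[0,0,0.001],[0,0,0.001]],"turn":[[0,0,0],[0,0,0]],"gripper":[-1,-1]}';python3 -m creep '{"offset":[[0,0,0.001],[0,0,0.001]],"turn":[[0,0,0],[0,0,0]],"gripper":[-1,-1]}';python3 -m creep '{"offset":[[0,0,0.001],[0,0,0.001]],"turn":[[0,0,0],[0,0,0]],"gripper":[-1,-1]}'
```

```text
t: 8.4
tcp_pos: [611.6, 96.4, 77.6]
tool_rot: [3.142, 0.001, 0.0]
ft_force: [0.5, -0.5, 0.0]
opening: 0.008
grip_force: 0.2
t: 8.6
tcp_pos: [611.6, 96.5, 76.7]
tool_rot: [3.142, 0.001, 0.0]
ft_force: [0.4, -0.6, 1.1]
opening: 0.002
grip_force: 0.5
t: 8.8
tcp_pos: [611.7, 96.5, 75.7]
tool_rot: [3.142, 0.001, 0.0]
ft_force: [-0.1, -0.2, 2.3]
opening: 0.004
grip_force: 0.7
```

```bash
python3 -m creep '{"offset":[[0,0,0.001],[0,0,0.001]],"turn":[[0,0,0],[0,0,0]],"gripper":[-1,-1]}';python3 -m creep '{"offset":[[0,0,0.001],[0,0,0.001],[0,0,0.001]],"turn":[[0,0,0],[0,0,0],[0,0,0]],"gripper":[-1,-1,-1]}'
python3 - <<'E'
from h import *
c=arm.read_camera('wrist')
cv2.imwrite('pics/w2.png',cv2.resize(c['frame'][:,:,::-1],(800,600)))
E
```

```text
t: 9.0
tcp_pos: [611.7, 96.5, 75.0]
tool_rot: [3.142, 0.001, 0.0]
ft_force: [-0.7, -0.5, 3.2]
opening: 0.004
grip_force: 1.5
t: 9.3
tcp_pos: [611.7, 96.5, 74.7]
tool_rot: [-3.142, -0.001, -0.0]
ft_force: [-2.0, 0.4, 7.2]
opening: 0.004
grip_force: 3.4
```

View pics/w2.png

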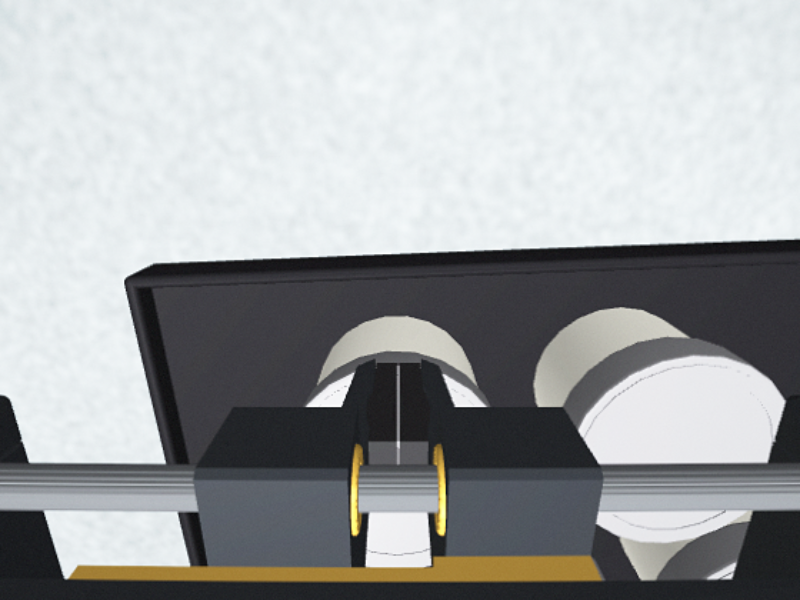

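Lid 4 gave about 3–4 mm at 2–3 N and then hit a stop, so it's probably the loose one. In this view the fingertips are on lid 4's far edge at (398,365). I'll press lid 5 for comparison.

```bash
python3 -m creep '{"offset":[[0,0,-0.03],[0.003,0.05,-0.03],[0.003,0.1,-0.03],[0.003,0.108,-0.015],[0.003,0.108,-0.004],[0.003,0.108,-0.004]],"turn":[[0,0,0],[0,0,0],[0,0,0],[0,0,0],[0,0,0],[0,0,0]],"gripper":[-1,-1,-1,-1,-1,-1]}' ; python3 -m creep '{"offset":[[0,0,0.001],[0,0,0.002],[0,0,0.002]],"turn":[[0,0,0],[0,0,0],[0,0,0]],"gripper":[-1,-1,-1]}'; python3 -m creep '{"offset":[[0,0,0.001],[0,0,0.001]],"turn":[[0,0,0],[0,0,0]],"gripper":[-1,-1]}';python3 -m creep '{"offset":[[0,0,0.001],[0,0,0.001]],"turn":[[0,0,0],[0,0,0]],"gripper":[-1,-1]}';python3 -m creep '{"offset":[[0,0,0.001],[0,0,0.001]],"turn":[[0,0,0],[0,0,0]],"gripper":[-1,-1]}'
```

```text
t: 9.95
tcp_pos: [613.1, -11.2, 75.3]
tool_rot: [-3.141, -0.001, 0.006]
ft_force: [0.2, -1.2, 0.9]
opening: 0.001
grip_force: 0.4
t: 10.25
tcp_pos: [614.6, -10.2, 75.6]
tool_rot: [-3.141, -0.004, 0.0]
ft_force: [0.3, 0.7, 0.4]
opening: 0.008
grip_force: 0.0
t: 10.45
tcp_pos: [614.9, -10.8, 75.1]
tool_rot: [-3.141, -0.002, -0.001]
ft_force: [0.1, 1.4, 1.6]
opening: 0.005
grip_force: 0.8
t: 10.65
tcp_pos: [615.1, -11.0, 74.4]
tool_rot: [-3.141, -0.001, -0.001]
ft_force: [-0.4, 2.2, 4.3]
opening: 0.007
grip_force: 2.3
t: 10.85
tcp_pos: [615.1, -11.1, 73.7]
tool_rot: [-3.141, -0.001, -0.001]
ft_force: [-2.0, 3.3, 7.9]
opening: 0.004
grip_force: 3.6
```

Lid 5 is firm, so lid 4 is the loose one and it has been rocked. Now I press its middle.

```bash
python3 -m creep '{"offset":[[0,0,-0.03],[-0.018,-0.045,-0.03],[-0.036,-0.09,-0.03],[-0.036,-0.107,-0.025],[-0.036,-0.107,-0.013],[-0.036,-0.107,-0.011],[-0.036,-0.107,-0.011]],"turn":[[0,0,0],[0,0,0],[0,0,0],[0,0,0],[0,0,0],[0,0,0],[0,0,0]],"gripper":[-1,-1,-1,-1,-1,-1,-1]}' ; python3 -m creep '{"offset":[[0,0,0.001],[0,0,0.002],[0,0,0.003],[0,0,0.003]],"turn":[[0,0,0],[0,0,0],[0,0,0],[0,0,0]],"gripper":[-1,-1,-1,-1]}'; python3 -m creep '{"offset":[[0,0,0.001],[0,0,0.002],[0,0,0.002]],"turn":[[0,0,0],[0,0,0],[0,0,0]],"gripper":[-1,-1,-1]}';python3 -m creep '{"offset":[[0,0,0.001],[0,0,0.002],[0,0,0.002]],"turn":[[0,0,0],[0,0,0],[0,0,0]],"gripper":[-1,-1,-1]}';python3 -m creep '{"offset":[[0,0,0.001],[0,0,0.002],[0,0,0.002]],"turn":[[0,0,0],[0,0,0],[0,0,0]],"gripper":[-1,-1,-1]}'
```

```text
t: 11.55
tcp_pos: [578.1, 94.2, 82.2]
tool_rot: [3.141, 0.0, -0.004]
ft_force: [-0.2, -0.3, 0.5]
opening: 0.006
grip_force: 0.0
t: 11.95
tcp_pos: [578.7, 95.1, 80.7]
tool_rot: [3.142, 0.0, 0.0]
ft_force: [0.0, -0.2, 0.2]
opening: 0.007
grip_force: 0.0
t: 12.25
tcp_pos: [578.6, 95.5, 78.7]
tool_rot: [-3.142, -0.001, -0.0]
ft_force: [0.2, 0.3, 0.7]
opening: 0.004
grip_force: 0.0
t: 12.55
tcp_pos: [578.7, 95.5, 77.7]
tool_rot: [3.142, 0.002, 0.0]
ft_force: [-2.8, -0.4, 6.5]
opening: 0.011
grip_force: 2.9
t: 12.85
tcp_pos: [578.7, 95.5, 75.8]
tool_rot: [3.142, 0.002, 0.0]
ft_force: [-3.6, -0.9, 6.4]
opening: 0.005
grip_force: 3.2
```

Constant force while sliding, so the lid is going on.

```bash
python3 -m creep '{"offset":[[0,0,0.001],[0,0,0.002],[0,0,0.002]],"turn":[[0,0,0],[0,0,0],[0,0,0]],"gripper":[-1,-1,-1]}';python3 -m creep '{"offset":[[0,0,0.001],[0,0,0.002],[0,0,0.002]],"turn":[[0,0,0],[0,0,0],[0,0,0]],"gripper":[-1,-1,-1]}';python3 -m creep '{"offset":[[0,0,0.001],[0,0,0.002],[0,0,0.002]],"turn":[[0,0,0],[0,0,0],[0,0,0]],"gripper":[-1,-1,-1]}'
```

```text
t: 13.15
tcp_pos: [578.7, 95.6, 73.9]
tool_rot: [3.142, 0.002, 0.0]
ft_force: [-3.3, -0.2, 6.1]
opening: 0.005
grip_force: 3.2
t: 13.45
tcp_pos: [578.8, 95.6, 73.3]
tool_rot: [3.142, 0.002, 0.0]
ft_force: [-6.7, -0.3, 15.8]
opening: 0.005
grip_force: 7.5
t: 13.75
tcp_pos: [578.9, 95.6, 73.1]
tool_rot: [3.141, 0.002, 0.0]
ft_force: [-11.5, -1.3, 24.9]
opening: 0.007
grip_force: 12.8
```

The lid stopped hard after about 5 mm of travel, so it is home. I'll lift off and check.

```bash
python3 -m creep '{"offset":[[0,0,0],[0,0,-0.03],[0,0,-0.07],[0,0,-0.1],[-0.06,0,-0.1],[-0.1,0,-0.1],[-0.1,0,-0.1],[-0.1,0,-0.1]],"turn":[[0,0,0],[0,0,0],[0,0,0],[0,0,0],[0,0,0],[0,0,0],[0,0,0],[0,0,0]],"gripper":[-1,-1,-1,-1,-1,-1,-1,-1]}'
python3 - <<'E'
from h import *
c=arm.read_camera('wrist');R,t=np.array(c['R']),np.array(c['t'])
for dx,dy in [(0,0),(30,0),(-30,0),(0,30),(0,-30)]:
    p=R@np.array([579+dx,96+dy,74])+t;u=c['fx']*p[0]/p[2]+c['cx'];v=c['fy']*p[1]/p[2]+c['cy']
    print(dx,dy,int(u),int(v),np.median([pix(c,u+i,v+j)[2] for i in range(-4,5) for j in range(-4,5)]) if 5<u<555 and 5<v<415 else None)
s=arm.get_state();print(s['t'],s['ft_force'])
E
```

```text
t: 14.55
tcp_pos: [477.4, 95.4, 168.5]
tool_rot: [3.142, 0.002, 0.0]
ft_force: [0.2, 0.7, 0.9]
opening: 0.006
grip_force: 0.0
0 0 277 70 72.5419883721633
30 0 277 20 72.61494541382763
-30 0 277 115 72.91110557424145
0 30 233 69 72.77136637629593
0 -30 321 70 72.54257679762847
14.6 [-0.58465678  0.52457004  0.73765231]
```

The lid is level at 72.6 mm, about 5–6 mm below where it started. Handing in.

```bash
python3 -c "
from rig import arm
print(arm.close_job())"
```

```text
the job is handed in; nothing more can be done
None
```

I found the loose lid (far row, left tub as the robot sees it) by pressing the edge of all five. I then pushed it about 5 mm down until it stopped hard, and depth readings show it level. I handed the job in at about 15 s; the verdict was not shown.

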